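# Wedge the drooping work board level

### The job

The hinged work board droops at its front lip. Fetch the larger wooden wedge and push it, thin end first and square to the lip, under the middle of the lip until the board sits level against its stops and the wedge is snug: stop once the push needed has clearly risen, to about two and a half times what lifting the board took, and do not force it beyond that. Move the board only with the wedge, leave the other things where they are, and let go of the wedge.

Things in the scene. Friction and masses are not known exactly. Their poses are not given: they have to be found in the camera images.
- stand: Low dark-steel stand, fixed to the table, with a hinged plywood board carrying a fired clay snake. Origin: on the table (+-2 mm: the stand is packed up or let down by that much from start to start), straight below the lip's middle when level. x axis: from the lip inward under the board, the way the wedge is pushed; y along the lip; z up. Free under the board 135 mm inward, over the middle 180 mm.
- stop (a point): Top of one of the two steel stop posts, at stand x = 24, y = 111 mm (the other at y = -111), 64 mm up; a tab on each reaches over the board. The board is 200 mm wide, 210 mm long, its top 50 mm up when level; the snake begins 75 mm inward of the lip and rises to 150 mm.
- board (a joint): Tilt of the board, rad. 0 = level, where it meets the stops hard; negative = lip drooping; -0.079 = lip fully down, where it rests at the start. Hinge line 190 mm inward of the lip. Board and snake weigh 0.75 to 1.2 kg; the lip bears down with about 3.5 to 6 N.
- lip (a point): Middle of the front lower edge of the board's steel lip (a 10 x 10 mm bar, 196 mm long, under the board's front edge). 22 to 26 mm above the table when level, 15 mm lower when drooping. Moves with the board.
- wedge: The larger of two plain wooden wedges lying on the table: 160 mm long, 36 wide with parallel upright sides, 33 tall at the heel, 4 at the thin end, about 100 g. Top: flat for 18 mm at the heel, then a straight slope of 0.204 to the thin end. Waxed sole and slope (friction 0.28 to 0.42); stays where left under load. Origin: middle of its underside. x axis: from heel to thin end; z up.
- wedge_tip (a point): Middle of the lower edge of the large wedge's thin end: 80 mm from the body origin along +x.
- wedge_heel (a point): Where to grip the large wedge: 18 mm in from the heel's end face, on the centre line, 16.5 mm above its underside. The end face is upright, 36 x 33 mm, capped with smooth steel, and can be pushed with shut fingers. Gripped hard while it is pushed in, the wedge may be held a little off the table, and loses its tightness when let go; pushed on the end face it does not.
- thin_wedge: Bystander: the smaller wooden wedge, 100 mm long, 30 mm wide, only 14 mm tall at the heel: too thin for this job. It and the large wedge may be in either place. Origin: middle of its underside, x axis towards its thin end.
- sponge: Bystander: yellow sponge block 90 x 60 x 45 mm, origin under its centre.
- loop_tool: Bystander: wooden-handled loop tool 155 mm long, lying, origin under its middle.
- brush: Bystander: lying brush, origin under its middle.
- saucer: Bystander: white saucer 110 mm across, 16 mm high, origin under its centre.
- test_tile: Bystander: terracotta test tile 65 x 65 x 9 mm, origin under its centre.
- slip_jar: Bystander: closed squat white jar 64 mm across, 55 mm high, origin under its centre.

How it is judged:
By the outcome, as a careful person would: the job done as asked, in the order asked, and still so for the second after the job is handed in, with the robot touching nothing.
It also fails if it takes over 69 s, if anything falls off the work surface, if the arm or the gripper's body presses on something with over 40 N, if the wrist force passes 120 N, or if a joint passes its speed limit or range.

### The arm

A 7-joint arm with a two-finger parallel gripper is mounted at the origin on the work surface. World frame = base frame: x ahead of the robot, y to its left, z up, the work surface at z = 0. Lengths are in m, angles in rad, forces in N, time in s.
With the tool pointing down it reaches from about 0.425 to 0.925 m from the base axis. Payload 6.8 kg.
Tool frame: the origin (TCP) lies midway between the tips of the shut fingers; the grasp point (between the pads) lies 19 mm behind it (grip_point_offset is the z of the grasp point in the tool frame, in m); z points along the fingers, y is the line along which they close (so a half turn about z gives the same grasp; the last joint's range is limited). The gripper opens to 85 mm and grips with 20 to 120 N. Pads are 22 mm wide; open, the fingers measure 114 mm over their backs; the gripper's body (76 mm by 85 mm) begins 54 mm behind the grasp point. The pads swing forward as they close: fully open they stand 13 mm farther back than shut.
Start: joints at [-1.391, 0.477, 0.022, 1.555, -0.011, 1.109, -0.083], TCP at [0.192, 0.647, 0.209] pointing down, gripper open.
Joint ranges: [-2.96, 2.96], [-0.34, 2.1], [-1.41, 1.46], [0.24, 2.44], [-1.37, 4.51], [0.17, 1.92], [-2.96, 2.96]. Speed limits (rad/s): [2.39, 2.39, 3.14, 3.14, 3.14, 3.14, 3.14].

### API

Orientations are given as a rotation vector (axis times angle).
In Python, from bench import get_obs, grab_frame, calibration, hand_in, grip_point_offset gives the robot as it stands.
- The arm moves only by the shell command python3 -m pendant 'ROWS' [OPENING] [FORCE]. ROWS is a JSON object of lists of equal length, an entry for each row: "translation": the shift along the world's x, y, z in units of 25 mm (1.0 is 25 mm), a list of three; "delta_rot": the turn, a rotation vector about the world's x, y, z in units of 5 degrees (1.0 is 5 degrees), a list of three. In form: {"translation": [[dx, dy, dz], ...], "delta_rot": [[rx, ry, rz], ...]}. A call has 1 to 12 rows; each row is the pose to reach, as a shift and turn from the pose commanded when the call began; what a row does not reach only later rows make up. A row lasts 1/8 s, in which the tool goes at most 62.5 mm and 10.7 degrees, less where a joint would pass 70% of its speed; a pose out of reach is approached as far as the arm can. A call with a gripper value outside its range is refused whole. OPENING is the opening, from 0 (shut) to 1 (fully open), set as the call begins (- or left out, the last holds). The fingers move at their own pace and stop on an object; FORCE is the grip in N (left out, the last holds). Time passes only in rows, so rows that repeat a pose let the fingers close. It gives the time, the measured TCP pose, the force, the opening and the grip force at its end, in the units of the state.
- get_obs(): the state, without advancing time (a new reading comes with each control period).
- grab_frame(name): name is "scene" or "top" or "wrist"; returns (picture, depth): 420x560x3 uint8, red, green, blue; 420x560 float32, m along the optical axis (not along the pixel's ray), 0 where there is no reading.
- calibration(name): a dict with "K" (3x3 intrinsics, pixels), "k1" (the pictures are not rectified: a ray, as slopes to the right and down, at radius r is drawn at 1 + k1 r^2 times it, then the intrinsics apply), "rvec" (rotation vector, rad) and "tvec" (3), from world to camera coordinates, as OpenCV has them. Camera axes: x right, y down, z forward; pixel columns grow to the right and rows downward; lengths in m; the calibration is good to about 2 mm. A picture is of the moment at which its call begins: read the wrist's pose just before it. calibration takes no time and is no camera call; for the wrist camera it gives the pose at the moment of the call.
- hand_in(): hands the job in; it is judged then, once.
The state is a dict: "clock": time; "joints": joint angles; "qvel": joint speeds; "tau": joint torques, N m; "tcp_pos": TCP position; "orientation": TCP orientation; "contact_force": force on the tool from outside, world axes, zero at the start; "moment": the same for the moment, N m; "grip_width": finger opening in m; "gripper_force": force on a finger pad.
Only numpy, scipy, OpenCV 4.12 (cv2) and the standard library are available. Lean on these libraries where they do the work, as an engineer would, in place of code of your own. Each camera call takes 0.05 s, during which the arm holds its last target. There are 200 camera calls.

## Working session

There is one attempt and no reset: what is moved stays moved. The work goes in short steps, Python scripts to look and compute and a shell command to move; the robot and the scene stay as the last step left them, time stands still between calls to the robot, and variables do not carry over. Pictures are saved under pics/ and viewed, at most 10 in all, crops included, and the job is handed in when it is done.

```bash
mkdir -p pics; cat > h.py <<'E'
import numpy as np,cv2
from bench import *
def save(n,fn):
    c=calibration(n); im,d=grab_frame(n)
    cv2.imwrite('pics/'+fn+'.png',im[:,:,::-1]); np.savez('pics/'+fn+'.npz',im=im,d=d,**{k:np.array(c[k]) for k in('K','k1','rvec','tvec')})
def pt(fn,u,v,z=None,r=1):
    f=np.load('pics/'+fn+'.npz');K=f['K']
    D=np.array([float(f['k1']),0,0,0])
    x,y=cv2.undistortPoints(np.array([[[u,v]]],float),K,D)[0,0]
    R=cv2.Rodrigues(f['rvec'])[0];t=f['tvec'].ravel()
    o=-R.T@t;ray=R.T@np.array([x,y,1])
    if z is None:
        w=f['d'][int(v)-r:int(v)+r+1,int(u)-r:int(u)+r+1];s=np.median(w[w>0])
    else:s=(z-o[2])/ray[2]
    return np.round(o+s*ray,4)
E
python3 -c "
from h import *
save('top','t0');save('scene','s0');print(get_obs()['contact_force'],grip_point_offset)"
```

```text
[-0.0220047   0.27365504 -0.29557736] -0.0187
```

View pics/t0.png

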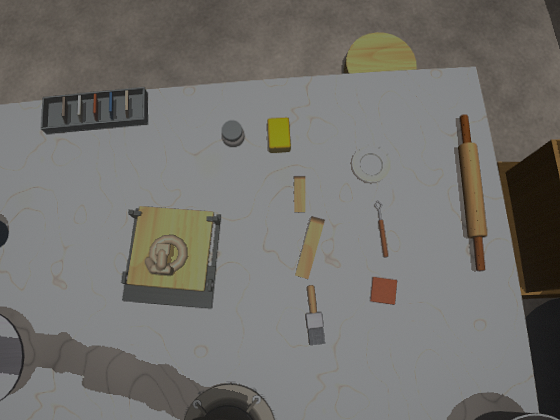

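View pics/s0.png

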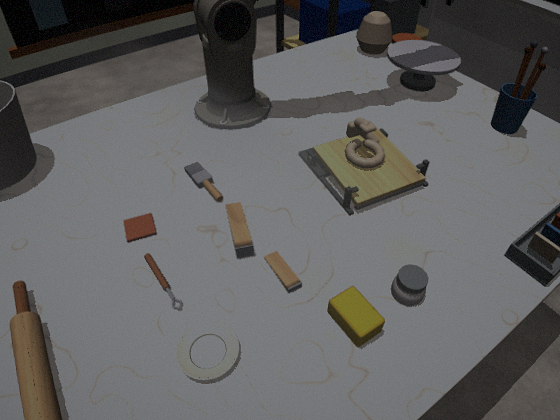

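The top view shows the stand around (172,255), the large wedge at (310,247) and the thin wedge at (299,194). I'll enlarge that area.

```bash
python3 -c "
from h import *
im=cv2.imread('pics/t0.png')[190:320,110:340]
cv2.imwrite('pics/c0.png',cv2.convertScaleAbs(cv2.resize(im,None,fx=3.4,fy=3.4,interpolation=cv2.INTER_CUBIC),alpha=1.3,beta=20))
for p in [(322,219),(309,216),(297,275),(309,278),(310,247),(215,218),(211,280),(136,212),(125,280),(213,212),(145,206)]: print(p,pt('t0',*p),pt('t0',*p,z=0))
"
```

```text
(322, 219) [ 0.5119 -0.2834  0.0324] [ 0.5188 -0.2871  0.    ]
(309, 216) [ 0.5297 -0.2529  0.0011] [ 0.53  -0.253  0.   ]
(297, 275) [ 0.3745 -0.2058  0.0032] [ 0.3748 -0.206   0.    ]
(309, 278) [ 0.3642 -0.2365  0.0009] [ 0.3643 -0.2366  0.    ]
(310, 247) [ 0.4426 -0.2456  0.0206] [ 0.4458 -0.2473  0.    ]
(215, 218) [ 0.5309 -0.0077  0.064 ] [ 5.459e-01 -5.000e-04  0.000e+00]
(211, 280) [0.3762 0.0141 0.0424] [0.3806 0.0195 0.    ]
(136, 212) [0.566  0.1981 0.0564] [0.5807 0.2139 0.    ]
(125, 280) [0.394  0.2362 0.037 ] [0.3984 0.2475 0.    ]
(213, 212) [0.5622 0.0036 0.0031] [0.5629 0.004  0.    ]
(145, 206) [0.5863 0.18   0.0335] [0.5955 0.1888 0.    ]
```

View pics/c0.png

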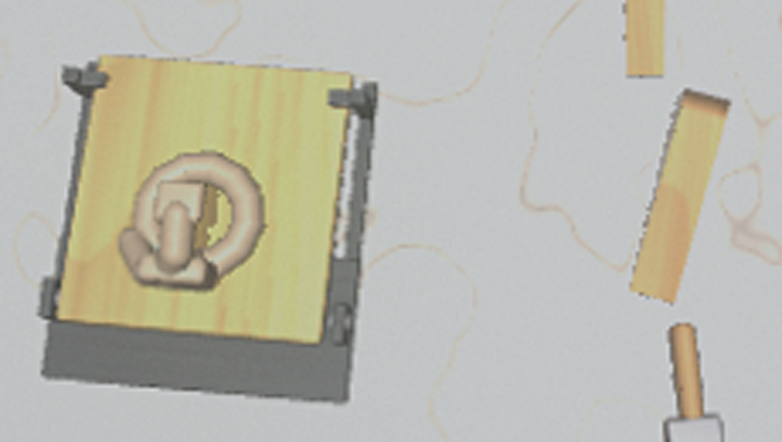

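```bash
cat > m.py <<'E'
from h import *
f=np.load('pics/t0.npz');im=f['im'];d=f['d']
hsv=cv2.cvtColor(im,cv2.COLOR_RGB2HSV)
m=((hsv[...,1]>70)&(hsv[...,0]<35)).astype(np.uint8)
n,l,st,c=cv2.connectedComponentsWithStats(m)
for i in range(1,n):
    x,y,w,h,a=st[i]
    if a<150 or not(110<x<340 and 170<y<320): continue
    vs,us=np.where(l==i)
    P=np.array([pt('t0',u,v) for u,v in zip(us,vs)])
    r=cv2.minAreaRect(P[:,:2].astype(np.float32)*1000)
    print(st[i],'rect',np.round(r[0],1),np.round(r[1],1),round(r[2],2),'\n',np.round(cv2.boxPoints(r),1).tolist(),np.round(np.percentile(P[:,2],[2,50,98]),4))
for p in [(135,212.6),(214.4,218.5)]: print(pt('t0',*p),pt('t0',*p,z=.064))
for p in [(138.5,207),(213,212.4)]: print(pt('t0',*p,z=.035))
for p in [(685,92),(728,102),(630,292),(672,302)]: print('w',pt('t0',110+p[0]/3.4,190+p[1]/3.4,z=.033 if p[1]<200 else .004))
o=get_obs();print(o['tcp_pos'],o['orientation'],o['grip_width'])
E
python3 m.py
```

```text
[294 177  11  35 373] rect [ 591.4 -231.4] [27.4 93.5] 84.69 
 [[543.5999755859375, -240.6999969482422], [636.7000122070312, -249.39999389648438], [639.2000122070312, -222.10000610351562], [546.0999755859375, -213.39999389648438]] [0.004  0.0098 0.016 ]
[ 126  206   88   85 4708] rect [473.1 118.9] [211.  214.4] 80.5 
 [[349.8999938964844, 32.5], [561.4000244140625, -2.799999952316284], [596.2000122070312, 205.3000030517578], [384.79998779296875, 240.60000610351562]] [0.0337 0.0414 0.0518]
[296 217  28  62 822] rect [ 441.7 -244.1] [ 35.8 155.8] 69.15 
 [[362.5, -233.10000610351562], [508.1000061035156, -288.5], [520.7999877929688, -255.10000610351562], [375.20001220703125, -199.60000610351562]] [0.0046 0.0204 0.0347]
[167 244  11  20 153] rect [449.6 109.8] [26.9 50.4] 88.85 
 [[424.20001220703125, 96.80000305175781], [474.5, 95.80000305175781], [475.1000061035156, 122.69999694824219], [424.70001220703125, 123.69999694824219]] [0.0423 0.045  0.1309]
[307 285  10  28 188] rect [ 309.8 -237.5] [69.7 18.4] 1.25 
 [[274.70001220703125, -229.0], [275.1000061035156, -247.39999389648438], [344.79998779296875, -245.89999389648438], [344.3999938964844, -227.5]] [0.0137 0.0182 0.0217]
[0.565  0.2012 0.055 ] [0.5626 0.1987 0.064 ]
[ 0.5301 -0.0059  0.0621] [ 0.5297 -0.0061  0.064 ]
[0.5847 0.1972 0.035 ]
[ 0.5532 -0.      0.035 ]
w [ 0.5193 -0.2564  0.033 ]
w [ 0.5086 -0.2886  0.033 ]
w [ 0.3725 -0.2012  0.004 ]
w [ 0.3621 -0.2326  0.004 ]
[0.19142852 0.6466944  0.20834291] [-4.50432358e-01 -3.10900304e+00  2.52672154e-03] 0.08536928631463712
```

The lip is on the far (+x) side. Its mid is about (0.570, 0.098), with inward about 170.8° in yaw. The wedge heading is 159.2° and its grip point is about (0.499, -0.267). Moving there by an arc.

```bash
python3 -m pendant '{"translation":[[1.7,-1.3,0.5],[3.4,-2.6,1],[5.1,-3.9,1],[6.8,-5.2,1],[8.5,-6.5,1],[10.2,-7.8,1],[11.2,-10.1,1],[12.2,-12.4,1],[13.2,-14.7,1],[14.2,-17,1],[15.2,-19.3,1],[16.2,-21.6,1]],"delta_rot":[[0,0,-0.3],[0,0,-0.6],[0,0,-0.9],[0,0,-0.9],[0,0,-0.9],[0,0,-0.9],[0,0,-0.9],[0,0,-0.9],[0,0,-0.9],[0,0,-0.9],[0,0,-0.9],[0,0,-0.9]]}' 0.7 40
```

```text
clock: 1.6
tcp_pos: [0.5964, 0.1065, 0.234]
orientation: [-0.572, -3.089, -0.0]
contact_force: [1.5, 0.8, -0.1]
grip_width: 0.0599
gripper_force: 0.0
```

```bash
python3 -c "
from h import *
save('wrist','w0')"; python3 -m pendant '{"translation":[[-0.5,-2.1,0],[-1.1,-4.3,0],[-1.7,-6.4,-0.5],[-2.2,-8.6,-1],[-2.8,-10.7,-2],[-3.4,-12.9,-2.7],[-3.9,-14.95,-3.3],[-3.9,-14.95,-3.3]],"delta_rot":[[0,0,0],[0,0,0],[0,0,0],[0,0,0],[0,0,0],[0,0,0],[0,0,0],[0,0,0]]}'; python3 -c "
from h import *
save('wrist','w1')
a=cv2.imread('pics/w0.png');b=cv2.imread('pics/w1.png')
cv2.imwrite('pics/w01.png',cv2.convertScaleAbs(cv2.resize(np.vstack([a,b]),(400,600)) if 0 else cv2.resize(np.hstack([a,b]),(800,300)),alpha=1.2,beta=15))"
```

```text
clock: 2.65
tcp_pos: [0.4953, -0.2699, 0.1505]
orientation: [-0.585, -3.084, 0.003]
contact_force: [-0.7, 0.1, 0.7]
grip_width: 0.0598
gripper_force: 0.0
```

View pics/w01.png

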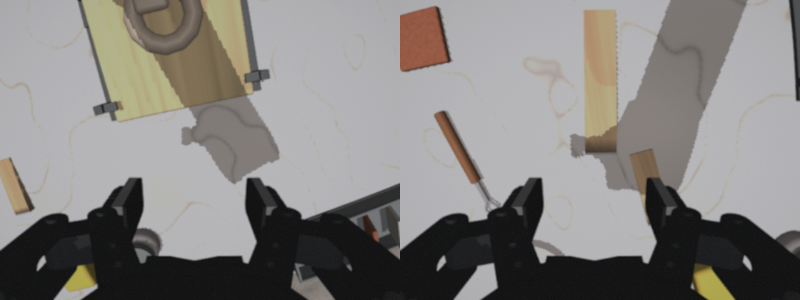

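```bash
python3 -c "
from h import *
a=cv2.imread('pics/w0.png')[80:190,115:395];b=cv2.imread('pics/w1.png')[5:225,235:325]
a=cv2.resize(a,None,fx=2,fy=2,interpolation=2);b=cv2.resize(b,None,fx=2.5,fy=2.5,interpolation=2)
c=np.zeros((550,790,3),np.uint8);c[:220,:560]=a;c[:550,562:562+225]=b
cv2.imwrite('pics/c1.png',cv2.convertScaleAbs(c,alpha=1.3,beta=25))"
```

```text
(no output)
```

View pics/c1.png

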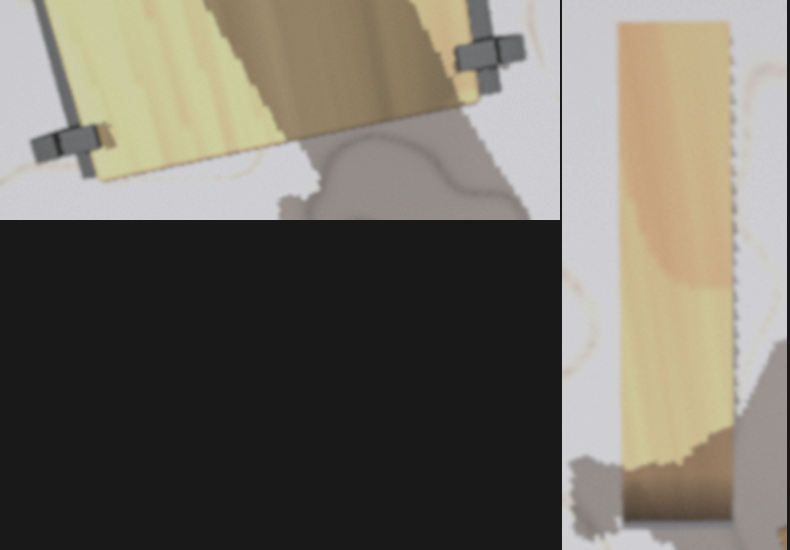

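```bash
python3 -c "
from h import *
L=[pt('w0',166,170,z=.035),pt('w0',354.5,130.5,z=.035)];print('lip',L,[pt('w0',170,165),pt('w0',348,127)])
H=[pt('w1',259.8,213,z=.033),pt('w1',303,213,z=.033)];T=[pt('w1',257.4,14.2,z=.004),pt('w1',302.2,14.2,z=.004)]
def mid(a):return (a[0]+a[1])/2
l=mid(L);e=L[1]-L[0];print('lipmid',l,np.linalg.norm(e),np.degrees(np.arctan2(e[1],e[0])))
h=mid(H);t=mid(T);a=t-h;a[2]=0;a/=np.linalg.norm(a)
print(H,T,'w',h,t,np.linalg.norm(t-h),np.linalg.norm(H[0]-H[1]),np.degrees(np.arctan2(a[1],a[0])),'grip',h+.018*a, pt('w1',281,190))
o=get_obs();print(o['tcp_pos'],o['grip_width'])
"
```

```text
lip [array([0.5569, 0.0051, 0.035 ]), array([0.588 , 0.1978, 0.035 ])] [array([0.5537, 0.0111, 0.0348]), array([0.5824, 0.1927, 0.0351])]
lipmid [0.57245 0.10145 0.035  ] 0.19519349374402828 80.83204415254266
[array([ 0.5103, -0.2869,  0.033 ]), array([ 0.5231, -0.2541,  0.033 ])] [array([ 0.3632, -0.2311,  0.004 ]), array([ 0.3763, -0.1977,  0.004 ])] w [ 0.5167 -0.2705  0.033 ] [ 0.36975 -0.2144   0.004  ] 0.15994534222664933 0.035209089735464626 159.105018748059 grip [ 0.49988376 -0.26408019  0.033     ] [ 0.4986 -0.2639  0.033 ]
[ 0.49700283 -0.26716652  0.15092137] 0.05968520081943564
```

```bash
python3 -m pendant '{"translation":[[0.07,0.12,-1.5],[0.07,0.12,-3],[0.07,0.12,-4.3],[0.07,0.12,-5],[0.07,0.12,-5.5],[0.07,0.12,-5.85],[0.07,0.12,-5.85]],"delta_rot":[[0,0,0],[0,0,0],[0,0,0],[0,0,0],[0,0,0],[0,0,0],[0,0,0]]}'; python3 -m pendant '{"translation":[[0,0,0],[0,0,0],[0,0,0],[0,0,0],[0,0,0]],"delta_rot":[[0,0,0],[0,0,0],[0,0,0],[0,0,0],[0,0,0]]}' 0.3 60
```

```text
clock: 3.58
tcp_pos: [0.5005, -0.2624, 0.0055]
orientation: [0.572, 3.089, 0.0]
contact_force: [0.0, -0.3, -0.3]
grip_width: 0.0599
gripper_force: 0.0
clock: 4.2
tcp_pos: [0.501, -0.2628, 0.0066]
orientation: [0.572, 3.087, -0.0]
contact_force: [-0.9, -0.1, 6.1]
grip_width: 0.033
gripper_force: 59.0
```

```bash
python3 -m pendant '{"translation":[[0,0,1],[0,0,2.5],[0,0,4],[1.2,1.8,4],[2.4,3.5,4],[3.7,5.3,4],[4.9,7.0,4],[6.1,8.8,4],[7.3,10.5,4],[8.5,12.2,4],[9.4,13.5,4],[9.4,13.5,4]],"delta_rot":[[0,0,0],[0,0,0],[0,0,0],[0,0,0.5],[0,0,1],[0,0,1.5],[0,0,2],[0,0,2.34],[0,0,2.34],[0,0,2.34],[0,0,2.34],[0,0,2.34]]}'; python3 -c "
from h import *
save('wrist','w2');save('scene','s2')
a=cv2.imread('pics/w2.png');b=cv2.imread('pics/s2.png')[90:300,240:520]
cv2.imwrite('pics/w2s.png',cv2.convertScaleAbs(np.hstack([cv2.resize(a,(400,300)),cv2.resize(b,(400,300))]),alpha=1.3,beta=20))"
```

```text
clock: 5.7
tcp_pos: [0.7363, 0.0806, 0.1052]
orientation: [0.245, 3.131, 0.004]
contact_force: [-0.3, 0.1, -1.2]
grip_width: 0.0328
gripper_force: 59.7
```

View pics/w2s.png

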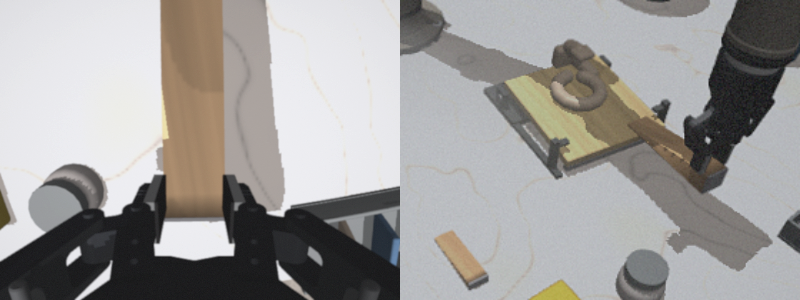

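```bash
python3 -m pendant '{"translation":[[0,0,-1.2],[0,0,-2.4],[0,0,-3.3],[0,0,-3.8],[0,0,-3.95],[0,0,-3.95]],"delta_rot":[[0,0,0],[0,0,0],[0,0,0],[0,0,0],[0,0,0],[0,0,0]]}'; python3 -c "
from h import *
save('wrist','w3')
cv2.imwrite('pics/w3b.png',cv2.convertScaleAbs(cv2.imread('pics/w3.png'),alpha=1.3,beta=20))
o=get_obs();print(o['tcp_pos'],o['contact_force'])"
```

```text
clock: 6.55
tcp_pos: [0.7361, 0.0749, 0.0076]
orientation: [0.255, 3.13, 0.0]
contact_force: [-0.6, 0.8, -1.2]
grip_width: 0.033
gripper_force: 59.8
[0.73626057 0.07507368 0.00774548] [-0.38316602  1.22529144 -0.12668851]
```

View pics/w3b.png

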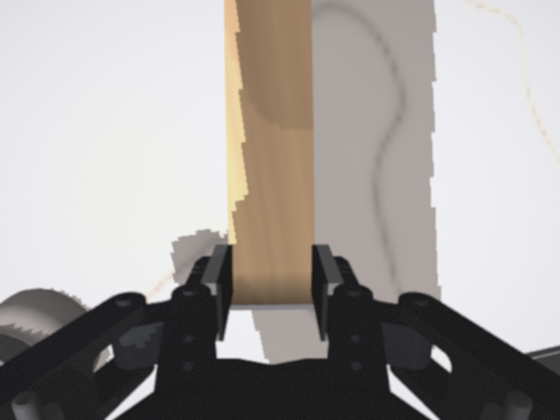

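```bash
python3 -c "
from h import *
A=[]
for v in (5,60,120,180,230):
    l=226+5*v/245; r=311+2*v/245
    z=pt('w3',(l+r)/2,v,r=3)[2]
    a=pt('w3',l,v,z=z);b=pt('w3',r,v,z=z);A.append((a+b)/2);print(A[-1],np.linalg.norm(a-b))
e=A[0]-A[-1];print(np.degrees(np.arctan2(e[1],e[0])))
n=np.array([.16,.987]);print('lat',[round(float(n@(p[:2]-[.5715,.1005])),4) for p in A])
"
```

```text
[0.63065 0.09045 0.0117 ] 0.03496769938100017
[0.6529  0.08715 0.0164 ] 0.03455676489487984
[0.6768 0.0836 0.0214] 0.034260764731686884
[0.7006  0.08005 0.0266 ] 0.03416211351775531
[0.72075 0.07705 0.0307 ] 0.03414586358550623
171.54076854725977
lat [-0.0005, -0.0002, 0.0002, 0.0005, 0.0007]
```

```bash
python3 -m pendant '{"translation":[[0,0,-0.04],[-0.3,0.05,-0.04],[-0.6,0.1,-0.04],[-0.9,0.145,-0.04],[-1.2,0.195,-0.04],[-1.5,0.24,-0.04],[-1.78,0.29,-0.04],[-1.78,0.29,-0.04]],"delta_rot":[[0,0,-0.14],[0,0,-0.14],[0,0,-0.14],[0,0,-0.14],[0,0,-0.14],[0,0,-0.14],[0,0,-0.14],[0,0,-0.14]]}'
python3 -m pendant '{"translation":[[-0.2,0.03,0],[-0.4,0.065,0],[-0.6,0.1,0],[-0.8,0.13,0],[-1.0,0.16,0],[-1.2,0.195,0],[-1.4,0.23,0],[-1.4,0.23,0]],"delta_rot":[[0,0,0],[0,0,0],[0,0,0],[0,0,0],[0,0,0],[0,0,0],[0,0,0],[0,0,0]]}'; python3 -c "
from h import *
save('scene','s3')
b=cv2.imread('pics/s3.png')[90:300,240:520]
cv2.imwrite('pics/s3b.png',cv2.convertScaleAbs(cv2.resize(b,(800,600),interpolation=2),alpha=1.3,beta=20))
for u,v in [(340,170),(360,190),(385,195)]: print(pt('s3',u,v))"
```

```text
clock: 7.6
tcp_pos: [0.6909, 0.0825, 0.0067]
orientation: [0.273, 3.128, 0.001]
contact_force: [1.3, -0.4, 8.1]
grip_width: 0.0332
gripper_force: 60.9
clock: 8.6
tcp_pos: [0.6576, 0.0879, 0.0067]
orientation: [0.273, 3.125, 0.001]
contact_force: [6.6, -1.8, 3.3]
grip_width: 0.0327
gripper_force: 60.4
[0.4583 0.0371 0.0444]
[0.5359 0.0307 0.0415]
[0.5695 0.0824 0.0235]
```

View pics/s3b.png

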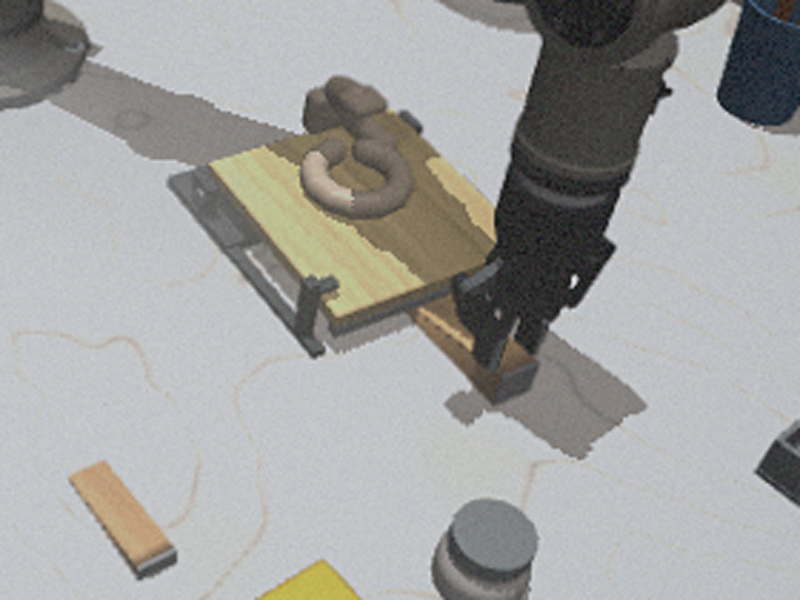

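```bash
python3 -m pendant '{"translation":[[-0.2,0.03,0],[-0.4,0.065,0],[-0.6,0.1,0],[-0.71,0.115,0],[-0.71,0.115,0]],"delta_rot":[[0,0,0],[0,0,0],[0,0,0],[0,0,0],[0,0,0]]}'; python3 -m pendant '{"translation":[[0,0,0],[0,0,0],[0,0,0.1],[0,0,0.2],[0,0,0.2]],"delta_rot":[[0,0,0],[0,0,0],[0,0,0],[0,0,0],[0,0,0]]}' 0.7 60
```

```text
clock: 9.28
tcp_pos: [0.6401, 0.0907, 0.0067]
orientation: [0.274, 3.125, 0.001]
contact_force: [6.5, -0.8, 3.0]
grip_width: 0.0332
gripper_force: 60.3
clock: 9.9
tcp_pos: [0.6382, 0.0911, 0.011]
orientation: [0.273, 3.129, 0.0]
contact_force: [0.0, 0.1, 0.9]
grip_width: 0.06
gripper_force: 0.0
```

```bash
python3 -m pendant '{"translation":[[0,0,1],[0,0,2],[0,0,2.2],[1,-0.16,2.2],[2,-0.32,2.2],[2.2,-0.35,2.2]],"delta_rot":[[0,0,0],[0,0,0],[0,0,0],[0,0,0],[0,0,0],[0,0,0]]}'; python3 -m pendant '{"translation":[[0,0,0],[0,0,0],[0,0,0],[0,0,0],[0,0,-1],[0,0,-1.9],[0,0,-2.1],[0,0,-2.1]],"delta_rot":[[0,0,0],[0,0,0],[0,0,0],[0,0,0],[0,0,0],[0,0,0],[0,0,0],[0,0,0]]}' 0 60;  python3 -c "
from h import *
save('wrist','w4')
cv2.imwrite('pics/w4b.png',cv2.convertScaleAbs(cv2.imread('pics/w4.png'),alpha=1.3,beta=20))"
```

```text
clock: 10.65
tcp_pos: [0.6938, 0.0816, 0.0647]
orientation: [-0.275, -3.129, 0.001]
contact_force: [-0.5, 0.7, 0.2]
grip_width: 0.0598
gripper_force: 0.0
clock: 11.65
tcp_pos: [0.6929, 0.0821, 0.0129]
orientation: [-0.274, -3.129, 0.0]
contact_force: [0.3, 0.5, 0.9]
grip_width: 0.0002
gripper_force: 0.0
```

View pics/w4b.png

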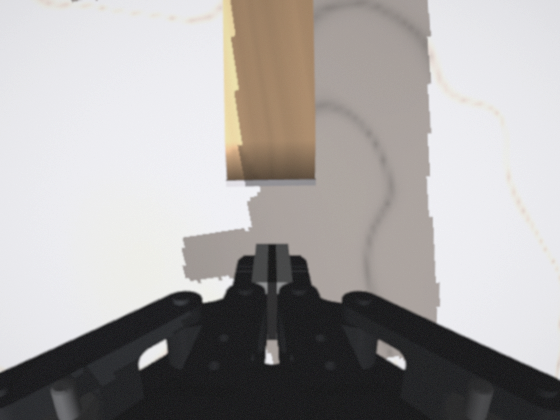

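```bash
python3 -m pendant '{"translation":[[-0.3,0.05,0],[-0.6,0.1,0],[-0.9,0.145,0],[-1.05,0.17,0]],"delta_rot":[[0,0,0],[0,0,0],[0,0,0],[0,0,0]]}'; for i in 1; do python3 -m pendant '{"translation":[[-0.08,0.013,0],[-0.16,0.026,0],[-0.24,0.039,0]],"delta_rot":[[0,0,0],[0,0,0],[0,0,0]]}'; python3 -m pendant '{"translation":[[-0.08,0.013,0],[-0.16,0.026,0],[-0.24,0.039,0]],"delta_rot":[[0,0,0],[0,0,0],[0,0,0]]}'; done
```

```text
clock: 12.2
tcp_pos: [0.6662, 0.0868, 0.0134]
orientation: [-0.273, -3.129, -0.0]
contact_force: [0.2, -0.7, -0.7]
grip_width: -0.0001
gripper_force: 0.0
clock: 12.58
tcp_pos: [0.6609, 0.0874, 0.0132]
orientation: [0.274, 3.13, -0.0]
contact_force: [-0.0, -0.3, -0.3]
grip_width: -0.0004
gripper_force: 0.0
clock: 12.95
tcp_pos: [0.6548, 0.0885, 0.0132]
orientation: [0.273, 3.13, 0.0]
contact_force: [-0.6, 0.4, -0.3]
grip_width: -0.0001
gripper_force: 0.0
```

```bash
python3 -m pendant '{"translation":[[-0.06,0.01,0],[-0.12,0.02,0],[-0.18,0.03,0],[-0.24,0.039,0]],"delta_rot":[[0,0,0],[0,0,0],[0,0,0],[0,0,0]]}'; python3 -m pendant '{"translation":[[-0.06,0.01,0],[-0.12,0.02,0],[-0.18,0.03,0],[-0.24,0.039,0]],"delta_rot":[[0,0,0],[0,0,0],[0,0,0],[0,0,0]]}'
```

```text
clock: 13.45
tcp_pos: [0.6488, 0.0894, 0.0132]
orientation: [-0.274, -3.13, -0.0]
contact_force: [0.7, 0.5, -0.3]
grip_width: 0.0001
gripper_force: 0.0
clock: 13.95
tcp_pos: [0.6428, 0.0904, 0.0132]
orientation: [0.274, 3.13, 0.0]
contact_force: [-0.1, -0.3, 0.0]
grip_width: -0.0002
gripper_force: 0.0
```

```bash
python3 -c "
from h import *
print(pt('w4',270,180,z=.033),pt('w4',270,175),pt('w4',270,245))
save('wrist','w5')
cv2.imwrite('pics/w5b.png',cv2.convertScaleAbs(cv2.imread('pics/w5.png'),alpha=1.3,beta=20))"
```

```text
[0.6573 0.0874 0.033 ] [0.6552 0.0877 0.0336] [0.6817 0.0831 0.0422]
```

View pics/w5b.png

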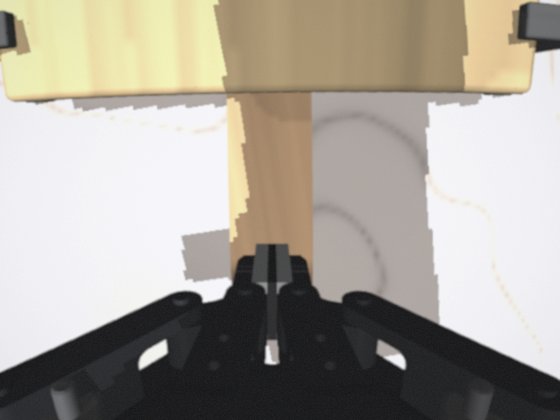

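```bash
cat > chk.py <<'E'
from h import *
import sys
tag=sys.argv[1]
o=get_obs();print('tcp',o['tcp_pos'],'F',np.round(o['contact_force'],2),np.round(o['moment'],2))
save('scene',tag+'s');save('top',tag+'t')
def cloud(fn):
    f=np.load('pics/'+fn+'.npz');d=f['d'];K=f['K'];h,w=d.shape
    u,v=np.meshgrid(np.arange(w),np.arange(h));
    p=cv2.undistortPoints(np.stack([u,v],-1).reshape(-1,1,2).astype(float),K,np.array([float(f['k1']),0,0,0]))[:,0]
    C=np.c_[p,np.ones(len(p))]*d.reshape(-1,1);C=C[d.ravel()>0]
    return (C-f['tvec'].ravel())@cv2.Rodrigues(f['rvec'])[0]
a=np.array([-.987,.16]);n=np.array([-.16,-.987]);L=np.array([.5715,.1005])
for fn in (tag+'s',tag+'t'):
    P=cloud(fn);sx=(P[:,:2]-L)@a;sy=(P[:,:2]-L)@n;z=P[:,2]
    b=(sx>.005)&(sx<.07)&(abs(sy)<.09)&(z>.025)&(z<.06)
    if b.sum()>20:
        A=np.c_[np.ones(b.sum()),sx[b]];c=np.linalg.lstsq(A,z[b],rcond=None)[0];print(fn,'board lip top,slope',np.round(c,4),b.sum())
    w=(sx<-.01)&(sx>-.13)&(abs(sy)<.016)&(z>.005)&(z<.04)
    if w.sum():
        for q in np.arange(-.13,-.01,.01):
            m=w&(sx>=q)&(sx<q+.01)
            if m.sum():print(round(q,3),m.sum(),np.round(np.percentile(z[m],[5,50,95]),4))
E
python3 chk.py k0
```

```text
tcp [0.64251552 0.09047961 0.01316461] F [-0.36 -0.36  0.06] [-0.02 -0.02 -0.02]
k0s board lip top,slope [0.0447 0.023 ] 1233
-0.1 18 [0.0079 0.022  0.0335]
-0.09 123 [0.0081 0.0275 0.0344]
-0.08 34 [0.0074 0.0328 0.0352]
-0.07 29 [0.0117 0.0311 0.0333]
-0.06 30 [0.009  0.0286 0.0306]
-0.05 36 [0.015  0.0276 0.0296]
-0.04 40 [0.0086 0.0256 0.0273]
-0.03 56 [0.0069 0.0231 0.025 ]
-0.02 45 [0.0079 0.0211 0.0235]
k0t board lip top,slope [0.0452 0.017 ] 1482
-0.08 3 [0.0314 0.0326 0.0342]
-0.07 32 [0.0293 0.0314 0.0347]
-0.06 46 [0.025  0.0296 0.0343]
-0.05 42 [0.024  0.0281 0.0324]
-0.04 43 [0.0217 0.0248 0.03  ]
-0.03 44 [0.0185 0.0243 0.0285]
-0.02 45 [0.0175 0.0219 0.0257]
```

```bash
python3 -c "
from h import *
for fn in('w4','w5'):
  for v in (200,225,235,242,248,255,265,275,285,295,310,330): print(fn,v,[pt(fn,u,v,r=0).tolist() for u in (240,262,271,280,302)])
"
```

```text
w4 200 [[0.6715, 0.0692, 0.0007], [0.6736, 0.0802, 0.0], [0.6743, 0.0847, 0.0005], [0.6747, 0.0892, 0.0019], [0.677, 0.1002, 0.0005]]
w4 225 [[0.6848, 0.0665, 0.0002], [0.6868, 0.0778, 0.0002], [0.6875, 0.0824, 0.0005], [0.6884, 0.0869, 0.0], [0.6904, 0.0982, 0.0002]]
w4 235 [[0.6901, 0.0655, 0.0006], [0.692, 0.0768, 0.0006], [0.6928, 0.0814, 0.0009], [0.6938, 0.086, 0.0004], [0.6958, 0.0974, 0.0002]]
w4 242 [[0.694, 0.0647, 0.0003], [0.696, 0.0761, 0.0004], [0.6971, 0.0807, -0.0004], [0.6975, 0.0854, 0.0006], [0.6995, 0.0968, 0.0008]]
w4 248 [[0.697, 0.0641, 0.0012], [0.6813, 0.08, 0.0451], [0.6825, 0.0834, 0.0436], [0.6829, 0.0869, 0.044], [0.7031, 0.0963, 0.0]]
w4 255 [[0.7012, 0.0633, 0.0006], [0.682, 0.08, 0.0504], [0.6819, 0.0835, 0.0519], [0.6828, 0.0868, 0.0511], [0.7072, 0.0957, -0.0002]]
w4 265 [[0.684, 0.0711, 0.0517], [0.6818, 0.0802, 0.0596], [0.6823, 0.0834, 0.0598], [0.6831, 0.0866, 0.0594], [0.6885, 0.0944, 0.0509]]
w4 275 [[0.6842, 0.0718, 0.06], [0.6819, 0.0804, 0.0675], [0.6826, 0.0834, 0.0671], [0.6829, 0.0864, 0.0674], [0.6884, 0.0937, 0.0592]]
w4 285 [[0.6781, 0
[... 1466 characters left out ...]
82, 0.1027, 0.0515]]
w5 275 [[0.6345, 0.0798, 0.0592], [0.6318, 0.0887, 0.0674], [0.6315, 0.0918, 0.0692], [0.6328, 0.0947, 0.0676], [0.638, 0.102, 0.0599]]
w5 285 [[0.6284, 0.0828, 0.0789], [0.633, 0.0886, 0.0723], [0.6334, 0.0915, 0.0725], [0.6329, 0.0945, 0.0744], [0.6314, 0.1014, 0.0793]]
w5 295 [[0.629, 0.083, 0.0839], [0.6307, 0.0893, 0.0829], [0.6366, 0.0909, 0.0732], [0.6315, 0.0945, 0.083], [0.6325, 0.1009, 0.0833]]
w5 310 [[0.6298, 0.0835, 0.0908], [0.632, 0.0892, 0.0889], [0.6418, 0.09, 0.0737], [0.6343, 0.094, 0.0866], [0.6319, 0.1003, 0.0921]]
w5 330 [[0.6249, 0.0859, 0.1075], [0.6421, 0.0872, 0.0837], [0.6494, 0.0887, 0.0738], [0.6427, 0.0926, 0.0842], [0.6275, 0.0998, 0.1073]]
```

```bash
python3 -c "
from h import *
for fn,us in(('w3',(208,215,222,228,318,325,332)),('w1',(150,160,170,180,190,345,355,365,375))):
  for v in (235,245,252,260,270,290,310,330): print(fn,v,[[round(1000*t) for t in pt(fn,u,v,r=0)] for u in us])
o=get_obs();print(o['joints'],o['tcp_pos'],o['grip_width'],calibration('wrist'))
"
```

```text
w3 235 [[729, 43, 2], [729, 47, 1], [730, 50, 1], [720, 59, 32], [738, 98, 1], [738, 102, 1], [739, 105, 0]]
w3 245 [[734, 42, 1], [722, 54, 36], [722, 56, 36], [722, 59, 36], [728, 95, 36], [729, 98, 36], [745, 104, 0]]
w3 252 [[738, 41, 1], [722, 55, 43], [722, 57, 43], [722, 60, 43], [728, 94, 44], [729, 97, 43], [748, 104, 2]]
w3 260 [[725, 51, 42], [722, 56, 51], [723, 58, 50], [725, 59, 46], [728, 93, 50], [728, 96, 52], [729, 98, 50]]
w3 270 [[722, 54, 58], [722, 57, 60], [722, 60, 60], [728, 59, 47], [729, 92, 56], [729, 95, 58], [729, 97, 59]]
w3 290 [[721, 57, 74], [725, 58, 68], [726, 60, 67], [736, 58, 49], [736, 91, 58], [730, 93, 68], [731, 95, 68]]
w3 310 [[721, 59, 86], [730, 57, 72], [733, 58, 68], [741, 57, 54], [744, 90, 58], [739, 92, 67], [727, 93, 86]]
w3 330 [[717, 63, 101], [736, 56, 74], [740, 57, 68], [785, 42, 1], [793, 91, 1], [746, 91, 68], [721, 91, 102]]
w1 235 [[502, -396, 0], [505, -386, 1], [508, -378, 1], [512, -369, 0], [515, -360, 1], [565, -226, 7], [568, -218, 7], [575, -208, 0], [579, -200, -1]]
w1 245 [[510, -400, 1], [514, -390, 2], [517, -38
[... 239 characters left out ...]
33, 187], [594, -205, 1]]
w1 260 [[524, -407, 0], [527, -397, 2], [474, -304, 187], [473, -298, 194], [474, -294, 193], [502, -241, 179], [497, -238, 193], [498, -234, 194], [503, -230, 186]]
w1 270 [[534, -412, 1], [474, -306, 195], [472, -299, 203], [474, -296, 202], [477, -295, 196], [506, -242, 180], [498, -239, 198], [497, -236, 202], [498, -233, 202]]
w1 290 [[471, -301, 218], [473, -299, 215], [474, -296, 215], [477, -295, 210], [484, -298, 198], [512, -245, 186], [504, -242, 200], [498, -239, 213], [497, -236, 216]]
w1 310 [[472, -297, 229], [473, -294, 230], [479, -297, 219], [483, -297, 213], [490, -300, 200], [644, -251, 0], [510, -244, 203], [503, -241, 215], [495, -239, 229]]
  return _methods._mean(a, axis=axis, dtype=dtype,
  ret = ret.dtype.type(ret / rcount)
Traceback (most recent call last):
ValueError: cannot convert float NaN to integer
```

Depth shows the shut fingertips about 28 mm above where the TCP reading suggests, so the fingers passed over the wedge, which has not moved. I'll back off and lower in small steps, watching the force.

```bash
python3 -m pendant '{"translation":[[1,-0.16,0],[2,-0.32,0],[2,-0.32,0]],"delta_rot":[[0,0,0],[0,0,0],[0,0,0]]}' | grep -v orient; python3 -m pendant '{"translation":[[0,0,-0.15],[0,0,-0.3],[0,0,-0.3]],"delta_rot":[[0,0,0],[0,0,0],[0,0,0]]}'| grep -v orient;  python3 -c "
from h import *
o=get_obs();print(o['joints'].round(4) if hasattr(o['joints'],'round') else o['joints'],o['tcp_pos'])
save('wrist','w6')
for v in range(225,290,6): print(v,[np.round(1000*pt('w6',u,v,r=1)).tolist() for u in (262,271,280)])"
```

```text
clock: 14.48
tcp_pos: [0.6944, 0.0816, 0.0133]
contact_force: [-0.6, 1.0, -0.4]
grip_width: -0.0003
gripper_force: 0.0
clock: 14.85
tcp_pos: [0.6918, 0.0827, 0.0051]
contact_force: [-0.3, -0.7, 0.1]
grip_width: 0.0001
gripper_force: 0.0
[-0.3804  0.7482  0.2556  1.6434 -0.2466  0.7833  1.3824] [0.69181262 0.08265556 0.00514277]
225 [[683.0, 79.0, 1.0], [684.0, 83.0, 0.0], [684.0, 88.0, 0.0]]
231 [[686.0, 78.0, 1.0], [687.0, 83.0, 0.0], [688.0, 87.0, 0.0]]
237 [[689.0, 78.0, 0.0], [690.0, 82.0, 1.0], [691.0, 87.0, 1.0]]
243 [[692.0, 77.0, 1.0], [693.0, 82.0, 1.0], [694.0, 86.0, 1.0]]
249 [[680.0, 80.0, 38.0], [681.0, 84.0, 38.0], [682.0, 87.0, 37.0]]
255 [[681.0, 81.0, 43.0], [681.0, 84.0, 44.0], [682.0, 87.0, 43.0]]
261 [[680.0, 81.0, 49.0], [681.0, 84.0, 49.0], [682.0, 87.0, 49.0]]
267 [[681.0, 81.0, 54.0], [681.0, 84.0, 54.0], [682.0, 87.0, 54.0]]
273 [[681.0, 81.0, 58.0], [681.0, 84.0, 58.0], [682.0, 87.0, 59.0]]
279 [[681.0, 81.0, 63.0], [681.0, 84.0, 63.0], [682.0, 87.0, 63.0]]
285 [[682.0, 81.0, 65.0], [682.0, 84.0, 65.0], [683.0, 87.0, 65.0]]
```

```bash
for k in 1; do python3 -m pendant '{"translation":[[0,0,-0.1],[0,0,-0.2],[0,0,-0.2]],"delta_rot":[[0,0,0],[0,0,0],[0,0,0]]}'| grep -E "tcp|cont"; python3 -m pendant '{"translation":[[0,0,-0.1],[0,0,-0.2],[0,0,-0.2]],"delta_rot":[[0,0,0],[0,0,0],[0,0,0]]}'| grep -E "tcp|cont"; done
```

```text
tcp_pos: [0.6926, 0.0824, 0.0004]
contact_force: [0.1, -0.4, 1.1]
tcp_pos: [0.6926, 0.0824, -0.0046]
contact_force: [1.1, 0.2, -1.0]
```

```bash
python3 -m pendant '{"translation":[[0,0,-0.1],[0,0,-0.2],[0,0,-0.3],[0,0,-0.3]],"delta_rot":[[0,0,0],[0,0,0],[0,0,0],[0,0,0]]}'| grep -E "tcp|cont"; python3 -m pendant '{"translation":[[-0.2,0.032,0],[-0.4,0.065,0],[-0.6,0.097,0],[-0.7,0.113,0]],"delta_rot":[[0,0,0],[0,0,0],[0,0,0],[0,0,0]]}'| grep -E "tcp|cont"; python3 -m pendant '{"translation":[[-0.1,0.016,0],[-0.2,0.032,0],[-0.28,0.045,0],[-0.28,0.045,0]],"delta_rot":[[0,0,0],[0,0,0],[0,0,0],[0,0,0]]}'| grep -E "tcp|cont"
```

```text
tcp_pos: [0.6926, 0.0823, -0.0121]
contact_force: [0.5, -0.0, -0.7]
tcp_pos: [0.6749, 0.0854, -0.0117]
contact_force: [0.1, -0.5, -0.8]
tcp_pos: [0.6699, 0.086, -0.0113]
contact_force: [5.7, -1.3, -0.2]
```

Contact, at 5.8 N. Pushing on in small steps.

```bash
python3 -m pendant '{"translation":[[-0.08,0.013,0],[-0.16,0.026,0],[-0.24,0.039,0]],"delta_rot":[[0,0,0],[0,0,0],[0,0,0]]}'| grep -E "tcp|cont"; python3 -m pendant '{"translation":[[-0.08,0.013,0],[-0.16,0.026,0]],"delta_rot":[[0,0,0],[0,0,0]]}'| grep -E "tcp|cont"; python3 -m pendant '{"translation":[[-0.08,0.013,0],[-0.16,0.026,0]],"delta_rot":[[0,0,0],[0,0,0]]}'| grep -E "tcp|cont"
```

```text
tcp_pos: [0.6641, 0.0868, -0.0113]
contact_force: [5.0, -0.9, -1.9]
tcp_pos: [0.6601, 0.0875, -0.0113]
contact_force: [6.0, -0.8, -1.6]
tcp_pos: [0.6561, 0.0882, -0.0113]
contact_force: [5.0, -1.1, -1.1]
```

```bash
python3 chk.py k1
```

```text
tcp [ 0.65612263  0.08817768 -0.01125488] F [ 5.04 -1.1  -1.07] [-0.23 -1.21 -0.02]
k1s board lip top,slope [0.0476 0.0093] 1278
-0.1 75 [0.0152 0.0275 0.0385]
-0.09 23 [0.0198 0.0268 0.0386]
-0.08 39 [0.0067 0.0209 0.0322]
-0.07 24 [0.0143 0.0308 0.0338]
-0.06 18 [0.0109 0.0309 0.034 ]
-0.05 23 [0.0092 0.0291 0.0312]
-0.04 22 [0.0064 0.0278 0.0308]
-0.03 32 [0.0064 0.0196 0.0275]
-0.02 40 [0.0078 0.0224 0.0255]
k1t board lip top,slope [0.0479 0.0095] 1503
-0.09 3 [0.0074 0.0239 0.0244]
-0.08 30 [0.0279 0.034  0.0384]
-0.07 42 [0.0296 0.033  0.0369]
-0.06 46 [0.0292 0.0331 0.0378]
-0.05 45 [0.0265 0.0314 0.0352]
-0.04 46 [0.026  0.0292 0.0338]
-0.03 45 [0.0227 0.0268 0.0298]
-0.02 47 [0.0214 0.0242 0.0295]
```

```bash
python3 -m pendant '{"translation":[[-0.08,0.013,0],[-0.16,0.026,0]],"delta_rot":[[0,0,0],[0,0,0]]}'| grep -E "tcp|cont"; python3 -m pendant '{"translation":[[-0.05,0.008,0],[-0.08,0.013,0]],"delta_rot":[[0,0,0],[0,0,0]]}'| grep -E "tcp|cont";python3 -m pendant '{"translation":[[-0.04,0.006,0],[-0.04,0.006,0]],"delta_rot":[[0,0,0],[0,0,0]]}'| grep -E "tcp|cont"
```

```text
tcp_pos: [0.6521, 0.0889, -0.0112]
contact_force: [5.6, -1.3, -2.1]
tcp_pos: [0.6501, 0.0892, -0.0112]
contact_force: [5.2, -1.6, -1.3]
tcp_pos: [0.6494, 0.0893, -0.0112]
contact_force: [6.5, -0.5, -1.5]
```

```bash
python3 -m pendant '{"translation":[[-0.04,0.006,0],[-0.04,0.006,0]],"delta_rot":[[0,0,0],[0,0,0]]}'| grep -E "tcp|cont"; python3 -m pendant '{"translation":[[-0.04,0.006,0],[-0.04,0.006,0]],"delta_rot":[[0,0,0],[0,0,0]]}'| grep -E "tcp|cont"
```

```text
tcp_pos: [0.6493, 0.0894, -0.011]
contact_force: [7.3, -0.9, -3.1]
tcp_pos: [0.6491, 0.0894, -0.0108]
contact_force: [9.4, -1.3, -3.4]
```

The wedge has met the stops and the force is rising about 2 N per mm. Target is about 13.5 N.

```bash
python3 -m pendant '{"translation":[[-0.04,0.006,0],[-0.04,0.006,0]],"delta_rot":[[0,0,0],[0,0,0]]}'| grep -E "tcp|cont"; python3 -m pendant '{"translation":[[-0.03,0.005,0],[-0.03,0.005,0]],"delta_rot":[[0,0,0],[0,0,0]]}'| grep -E "tcp|cont"
```

```text
tcp_pos: [0.6491, 0.0894, -0.0105]
contact_force: [11.1, -1.4, -4.9]
tcp_pos: [0.649, 0.0894, -0.0104]
contact_force: [13.3, -1.5, -5.8]
```

```bash
python3 -m pendant '{"translation":[[-0.01,0.002,0],[-0.01,0.002,0]],"delta_rot":[[0,0,0],[0,0,0]]}'| grep -E "tcp|cont"; python3 -m pendant '{"translation":[[0.3,-0.048,0],[0.8,-0.13,0],[1.5,-0.24,0],[2,-0.32,1],[2,-0.32,3],[2,-0.32,5],[2,-0.32,5]],"delta_rot":[[0,0,0],[0,0,0],[0,0,0],[0,0,0],[0,0,0],[0,0,0],[0,0,0]]}'| grep -E "clock|tcp|cont"; python3 chk.py k2; python3 -c "
from h import *
import chk" k3 >/dev/null; python3 - <<'E'
import sys;sys.path.insert(0,'.')
E
```

```text
tcp_pos: [0.649, 0.0893, -0.0103]
contact_force: [14.2, -1.9, -5.2]
clock: 21.0
tcp_pos: [0.6965, 0.0825, 0.118]
contact_force: [-0.3, 0.3, -0.3]
tcp [0.69652712 0.08246732 0.11803055] F [-0.33  0.28 -0.29] [0.04 0.03 0.02]
k2s board lip top,slope [0.0492 0.    ] 1353
-0.07 127 [0.0073 0.0242 0.0339]
-0.06 56 [0.0119 0.0323 0.0345]
-0.05 51 [0.0084 0.032  0.0338]
-0.04 41 [0.0127 0.0296 0.0325]
-0.03 54 [0.009  0.0275 0.0295]
-0.02 55 [0.0094 0.0254 0.0274]
k2t board lip top,slope [ 0.0494 -0.0025] 1558
-0.13 2 [0.0061 0.0064 0.0068]
-0.12 1 [0.0053 0.0053 0.0053]
-0.1 2 [0.0054 0.0059 0.0064]
-0.09 4 [0.0053 0.0057 0.0061]
-0.08 2 [0.0066 0.007  0.0075]
-0.07 34 [0.0289 0.0336 0.0367]
-0.06 43 [0.0314 0.0338 0.0379]
-0.05 42 [0.029  0.032  0.0369]
-0.04 45 [0.0258 0.0294 0.0334]
-0.03 46 [0.023  0.0291 0.033 ]
-0.02 42 [0.0225 0.0264 0.0304]
```

```bash
python3 - k9 <<'E'
from h import *
import io,contextlib
with contextlib.redirect_stdout(io.StringIO()): from chk import cloud,L,a,n
for fn in('k2t','k9t'):
    P=cloud(fn);sx=(P[:,:2]-L)@a;sy=(P[:,:2]-L)@n
    m=(sx<-.012)&(sx>-.066)&(abs(sy)<.04)&(P[:,2]>.018)&(P[:,2]<.042)
    c=[(sx[k].mean(),(sy[k].min()+sy[k].max())/2) for q in np.arange(-.066,-.012,.009) if (k:=m&(sx>=q)&(sx<q+.009)).sum()]
    c=np.array(c);print(np.round(c[:,1],4),'deg',np.degrees(np.polyfit(c[:,0],c[:,1],1)[0]))
E
```

```text
[0.0024 0.003  0.0022 0.0023 0.0025 0.0011] deg -1.4794666242417966
[0.0024 0.0032 0.0021 0.0023 0.0029 0.0014] deg -1.0112113585503313
```

Centred to about 2 mm and square to about 1°, with the board level and the wedge free of the gripper.

```bash
python3 -c "
from bench import *
print(hand_in())"
```

```text
the job is handed in; nothing more can be done
None
```

The large wedge is under the middle of the lip (about 2 mm off centre, square to about 1°) and the board is level against its stops. I stopped at about 14 N, roughly 2.6 times the 5.5 N it took to lift the board. The wedge is released, the gripper is clear, and the job was handed in at about 21 s.

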